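# Load the two-place vial lift, raise it three clicks and hold

## Task

Pair the vials with the lift: stand the blue-capped vial in the blue cup and the orange-capped one in the orange cup and let go of them, with the lift's red-handled lever still at rest. Then advance the lever exactly three clicks from rest, never over into the fourth, so that both vials rise in front of the reader, and finish while still holding the lever there, because it springs back when let go. Leave the white-capped vial and everything else on the bench where it is.

Things in the scene. Friction and masses are not known exactly. Their poses are not given: they have to be found in the camera images.
- device: fixed vial lift, white with blue trim. Base 200 mm (x) by 280 mm (y -135 to +145), 28 mm high; origin under the middle of the cup row's x; x points back to the reader head, y to the left. Cups at x 0, y 20 (blue) and 90 mm (orange). Reader head with dark window behind them: x 54 to 99, y -25 to 135 mm, 90 mm high. Lever pivot at x 0, y -70 mm
- cup_blue (a point): centre of the inner floor of the blue cup (35 mm above the bench with the lever at rest). Cup: inner diameter 32 mm, flared to 39 mm at the lip (47 mm outside), lip 20 mm above this floor. It rises 8 mm per click of the lever
- cup_orange (a point): centre of the inner floor of the orange cup, same sizes, 70 mm from the blue one, on the same carriage
- lever (a joint): turn of the lever about its upright pivot, rad: 0 at rest on its stop, grows counter-clockwise from above, to 1.05. Clicks lie every 0.2 rad (1st 0.2, 2nd 0.4, 3rd 0.6; 23 mm of handle travel each). Midway (0.1, 0.3, 0.5, 0.7) a sprung pawl rides over a tooth: the push needed grows by 2 to 3 N before it and drops after it: that is the click you feel
- lever_pivot (a point): point on the lever's upright pivot axis, 41 mm above the bench; the handle's axis moves on a circle of radius 115 mm about it. A return spring always drives the lever back to rest (about 4 N at the handle at rest, 5 N at three clicks) and overcomes the teeth, so it must be held. Six ticks on the base under the lever arm mark rest and clicks 1 to 5, the third click's in red
- handle_grip (a point): where to pinch or push the lever: on the axis of its upright red round handle, 85 mm above the bench. The handle is 16 mm in diameter, its top 101 mm above the bench; a steel collar of 23 mm diameter surrounds its foot up to 49 mm above the bench. At rest it lies at x -108, y -31 mm in the device's frame, in front of the device
- vial_blue: blue-capped glass vial with a screw cap, upright, 26 mm diameter all the way up, 76 mm tall (cap: top 16 mm), about 40 g; origin: centre of its underside, z up its axis
- vial_orange: orange-capped glass vial with a screw cap, upright, 26 mm diameter all the way up, 76 mm tall (cap: top 16 mm), about 40 g; origin: centre of its underside, z up its axis
- vial_white: white-capped glass vial with a screw cap, upright, 26 mm diameter all the way up, 76 mm tall (cap: top 16 mm), about 40 g; origin: centre of its underside, z up its axis. Bystander: leave alone
- beaker: empty glass beaker, 66 mm diameter, 85 mm tall; origin: centre of underside. Bystander
- reagent: amber glass bottle, 60 mm diameter, 130 mm tall; origin: centre of underside. Bystander
- screwdriver: screwdriver 180 mm long lying on the bench along its x axis; origin near its middle. Bystander
- jar: small white jar with blue lid, 50 mm diameter, 60 mm tall; origin: centre of underside. Bystander
There are look-alikes about, which are no part of the job. What is shaped like the vial_orange but pink is not meant. What is shaped like the vial_blue but yellow is not meant.

How it is judged:
By the outcome, as a careful person would: the job done as asked, in the order asked, and still so for the second after the job is handed in, while the arm keeps its last pose, push and grip.
It also fails if it takes over 64 s, if anything falls off the work surface, if the arm or the gripper's body presses on something with over 40 N, if the wrist force passes 120 N, or if a joint passes its speed limit or range.

## Robot

A 6-joint arm with a two-finger parallel gripper is mounted at the origin on the work surface. World frame = base frame: x ahead of the robot, y to its left, z up, the work surface at z = 0. Lengths are in m, angles in rad, forces in N, time in s.
With the tool pointing down it reaches from about 0.25 to 0.725 m from the base axis. Payload 4 kg.
Tool frame: the origin (TCP) lies on the centre line of the jaws, within the pads' length; the fingertips stand ahead of it and the grasp point (between the pads) lies 3 mm ahead of it (bot.tcp_to_tips is the z of the fingertips in the tool frame, in m); z points along the fingers, y is the line along which they close (so a half turn about z gives the same grasp; the last joint's range is limited). The gripper opens to 85 mm and grips with 20 to 120 N. Pads are 22 mm wide; open, the fingers measure 114 mm over their backs; the gripper's body (76 mm by 85 mm) begins 54 mm behind the grasp point. The pads swing forward as they close: fully open they stand 13 mm farther back than shut.
Start: joints at [1.226, 0.241, 0.005, 1.335, 0, 1.571], TCP at [0.169, 0.471, 0.253] pointing down, gripper open.
Joint ranges: [-2.72, 2.72], [-1.05, 1.87], [-1.09, 1.28], [-1.99, 2.15], [-1.42, 1.44], [-3.14, 3.14]. Speed limits (rad/s): [2.79, 2.79, 3.14, 3.14, 3.14, 3.14].

## Interface

Orientations are given as a unit quaternion [x, y, z, w].
In Python, from workcell import telemetry, camera, camera_params, ticket, boxes_of, cut_out, spot_point, bot gives the robot as it stands.
- The arm moves only by the shell command python3 -m creep 'ROWS'. ROWS is text: rows parted by semicolons, each of 5 numbers parted by spaces: the opening, from 0 (shut) to 1 (fully open), then the shift along the tool's x, y, z in units of 150 mm (1.0 is 150 mm), then the turn about the tool's z in units of 180 degrees (1.0 is 180 degrees). In form: claw x y z turn; .... A call has 1 to 12 rows; each row is the pose to reach, as a shift and turn from the pose commanded when the call began, along the tool's axes at that moment, turning the shorter way round; what a row does not reach only later rows make up. A row lasts 1/8 s, in which the tool goes at most 62.5 mm and 10.7 degrees, less where a joint would pass 70% of its speed; a pose out of reach is approached as far as the arm can. A call with a number of a shift or a turn outside -1 to 1 is refused whole. A call with a gripper value outside its range is refused whole. The fingers move at their own pace and stop on an object; the grip force is fixed at half the most. Time passes only in rows, so rows that repeat a pose let the fingers close. It gives the time, the measured TCP pose, the force, the opening and the grip force at its end, in the units of the state.
- telemetry.get_obs(): the state, without advancing time (a new reading comes with each control period).
- camera(name): name is "side" or "top" or "wrist"; returns the picture (480x640x3 uint8, red, green, blue); there is no depth.
- camera_params(name): a dict with "camera_matrix" (3x3 intrinsics, pixels), "eye" and "attitude" of the camera in the world. Camera axes: x right, y down, z forward; pixel columns grow to the right and rows downward; lengths in m; the calibration is good to about 2 mm. The wrist camera is an equidistant fisheye: a pixel r from the principal point sees the ray r / f radians off the axis. A picture is of the moment at which its call begins: read the wrist's pose just before it. camera_params takes no time and is no camera call; for the wrist camera it gives the pose at the moment of the call.
- ticket.job_done(): hands the job in; it is judged then, once.
Trained networks look in the newest picture that a camera, given by its name, has taken for a name from the list of things; names that differ only in an ending like _2 or _b are one class to them, and where a whole thing is asked for, a point or a joint stands for the part that bears it (a point fixed in the world has none). Each returns a list of dicts, best first, with "conf" (0 to 1); they miss things now and then, are a little off and sometimes report something else, mostly with a low value. They report only what shows in the picture. A call takes as long as a camera call. They do not tell look-alikes from the thing itself.
- boxes_of(thing, camera): "at" ([x, y, z] in m, in world coordinates, good to about 4 mm: the middle of the surface that is visible of it).
- cut_out(thing, camera): "pixels" (480x640 bool, what is visible of it).
- spot_point(thing, camera): "at" ([x, y, z] in m, in world coordinates, good to about 4 mm: a listed point, or the origin of a listed thing).
The state is a dict: "clock": time; "joint_pos": joint angles; "joint_vel": joint speeds; "tau": joint torques, N m; "eef_pos": TCP position; "tool_rot": TCP orientation; "ft_force": force on the tool from outside, world axes, zero at the start; "ft_torque": the same for the moment, N m; "grip_width": finger opening in m; "grasp_force": force on a finger pad.
Only numpy, scipy, OpenCV 4.12 (cv2) and the standard library are available. Lean on these libraries where they do the work, as an engineer would, in place of code of your own. Each camera call takes 0.05 s, during which the arm holds its last target. There are 200 camera calls.

## Working session

There is one attempt and no reset: what is moved stays moved. The work goes in short steps, Python scripts to look and compute and a shell command to move; the robot and the scene stay as the last step left them, time stands still between calls to the robot, and variables do not carry over. Pictures are saved under pics/ and viewed, at most 10 in all, crops included, and the job is handed in when it is done.

```bash
mkdir -p pics; ls
python3 - <<'E'
from workcell import *
import cv2,numpy as np
o=telemetry.get_obs();print(o['clock'],o['eef_pos'],o['tool_rot'],bot.tcp_to_tips)
ims=[]
for c in('top','side'):
    im=camera(c);cv2.imwrite(f'pics/{c}.png',im[:,:,::-1])
    for t in('vial_blue','vial_orange','vial_white','cup_blue','cup_orange','lever_pivot','handle_grip','device','beaker','reagent','jar','screwdriver'):
        print(c,t,[(np.round(d['at'],3).tolist(),round(d['conf'],2)) for d in spot_point(t,c)][:5])
E
```

```text
pics
0.0 [0.16879553 0.47002467 0.25239384] [ 1.71534648e-01  9.85177518e-01 -1.04288126e-03 -1.86301116e-04] 0.022
top vial_blue [([0.566, 0.287, -0.0], 0.58), ([0.583, 0.347, 0.003], 0.5)]
top vial_orange [([0.405, 0.305, 0.002], 0.57), ([0.392, 0.362, -0.0], 0.55)]
top vial_white [([0.437, -0.318, -0.003], 0.74)]
top cup_blue [([0.653, -0.027, 0.034], 0.98)]
top cup_orange [([0.67, 0.04, 0.032], 0.88)]
top lever_pivot [([0.635, -0.117, 0.043], 0.59)]
top handle_grip [([0.632, -0.116, 0.042], 0.41)]
top device [([0.648, -0.046, 0.002], 0.61)]
top beaker [([0.522, 0.482, -0.002], 0.9)]
top reagent [([0.669, 0.378, -0.003], 0.58)]
top jar [([0.58, -0.536, 0.001], 0.74), ([0.65, -0.049, 0.002], 0.68), ([0.436, -0.318, -0.004], 0.31)]
top screwdriver [([0.564, -0.407, 0.001], 0.97)]
side vial_blue [([0.56, 0.29, 0.002], 0.66), ([0.585, 0.347, -0.0], 0.61)]
side vial_orange [([0.406, 0.3, -0.0], 0.72), ([0.389, 0.366, 0.002], 0.68)]
side vial_white [([0.438, -0.319, 0.0], 0.81)]
side cup_blue [([0.651, -0.023, 0.039], 0.96), ([0.579, -0.532, 0.003], 0.7)]
side cup_orange [([0.661, 0.043, 0.034], 0.91), ([0.519, 0.476, -0.002], 0.46)]
side lever_pivot [([0.636, -0.115, 0.038], 0.67)]
side handle_grip [([0.534, -0.056, 0.08], 0.78)]
side device [([0.644, -0.046, 0.001], 0.79)]
side beaker [([0.518, 0.476, 0.001], 0.94)]
side reagent [([0.672, 0.376, -0.003], 0.65)]
side jar [([0.581, -0.534, 0.004], 0.64), ([0.443, -0.32, 0.001], 0.46)]
side screwdriver [([0.562, -0.406, 0.002], 0.6), ([0.437, -0.321, 0.001], 0.46), ([0.518, 0.477, -0.0], 0.42)]
```

View pics/top.png

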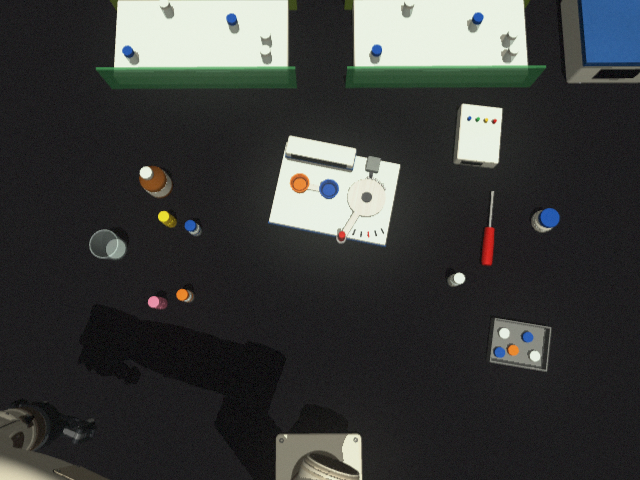

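View pics/side.png

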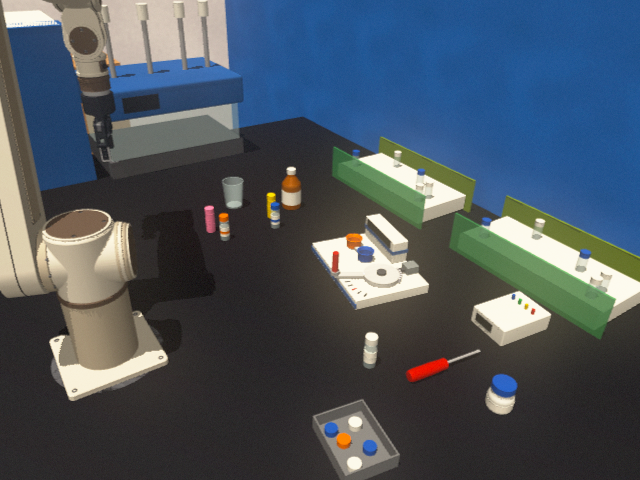

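Candidates, with pixels in the top view:
- **Blue-shaped:** blue cap (192,227) and yellow (166,218). The blue-capped one fits.
- **Orange-shaped:** orange cap (184,295) and pink (156,302). The orange-capped one fits.
- **Device:** orange cup (300,183), blue cup (329,188), red handle (341,236).

The network's points agree across the two views. I'll confirm with one crop and refine the positions.

```bash
cat > h.py <<'E'
from workcell import *
import cv2,numpy as np
from scipy.spatial.transform import Rotation as R
from scipy.optimize import least_squares
def pose(p):
    a=np.array(p['attitude'],float)
    return np.array(p['eye']), (R.from_quat(a).as_matrix() if a.size==4 else a)
def proj(P,c):
    p=camera_params(c);e,A=pose(p);q=(np.atleast_2d(P)-e)@A
    u=q@np.array(p['camera_matrix']).T
    return u[:,:2]/u[:,2:]
def ray(uv,c,z):
    p=camera_params(c);e,A=pose(p)
    d=A@np.linalg.inv(p['camera_matrix'])@np.array([*uv,1]);return e+d*(z-e[2])/d[2]
def blob(im,near,h0,h1,r=14,smin=110,vmin=50):
    h=cv2.cvtColor(np.ascontiguousarray(im),cv2.COLOR_RGB2HSV).astype(int)
    m=((h[...,0]>=h0)&(h[...,0]<=h1)&(h[...,1]>smin)&(h[...,2]>vmin))
    y,x=np.nonzero(m);k=np.hypot(x-near[0],y-near[1])<r
    x,y=x[k],y[k];return len(x),((x.min()+x.max())/2,(y.min()+y.max())/2),(x.mean(),y.mean())
D={'cup_blue':(0,.02,.035),'cup_orange':(0,.09,.035),'lever_pivot':(0,-.07,.041),'device':(0,0,0),'handle_grip':(-.108,-.031,.085)}
def dev(s,p):
    c,n=np.cos(s[2]),np.sin(s[2]);p=np.array(p,float);return np.array([s[0]+c*p[0]-n*p[1],s[1]+n*p[0]+c*p[1],p[2]])
E
python3 - <<'E'
from h import *
im=cv2.imread('pics/top.png')[:,:,::-1];sd=cv2.imread('pics/side.png')[:,:,::-1]
obs={'cup_blue':[(.653,-.027),(.651,-.023)],'cup_orange':[(.67,.04),(.661,.043)],'lever_pivot':[(.635,-.117),(.636,-.115)],'device':[(.648,-.046),(.644,-.046)],'handle_grip':[(.534,-.056)]}
f=lambda s:np.concatenate([dev(s,D[k])[:2]-o for k in obs for o in obs[k]])
r=least_squares(f,[.65,-.046,-.2]);print('dev',r.x,(f(r.x)*1e3).round(1))
for k in D: print(k,dev(r.x,D[k]).round(4))
for n,nr,h0,h1,z,sm in(('blue vial',(192,227),100,130,.076,110),('orange vial',(184,295),5,17,.076,150),('blue cup',(329,188),100,130,.055,110),('orange cup',(300,183),5,17,.055,150)):
    k,b,m=blob(im,nr,h0,h1,sm and 14,sm);print(n,k,b,m,ray(b,'top',z).round(4),ray(m,'top',z).round(4))
lp=dev(r.x,(0,.02,.055)),dev(r.x,(0,.09,.055)),dev(r.x,(-.108,-.031,.101)),(.563,.288,.076),(.405,.303,.076)
for c in('top','side'):print(c,proj(np.array(lp),c).round(1).tolist())
a=cv2.resize(im[200:320,135:215],None,fx=5,fy=5,interpolation=2);b=cv2.resize(im[130:250,265:405],None,fx=2.8,fy=5*.56,interpolation=2)
s=cv2.resize(sd[170:250,195:295],None,fx=2.6,fy=2.6,interpolation=2)
o=np.zeros((600,800,3),np.uint8);o[:,:400]=a;o[:b.shape[0],400:400+b.shape[1]]=b;o[340:340+s.shape[0],400:400+s.shape[1]]=s
cv2.imwrite('pics/crop.png',o[:,:,::-1])
E
```

```text
dev [ 0.64763439 -0.04618289 -0.1913542 ] [-1.6  0.5  0.4 -3.5 -5.2  2.2  3.8 -0.8 -0.7  2.1 -1.7  0.1 -0.4 -0.2
  3.6 -0.2  1.7 -0.1]
cup_blue [ 0.6514 -0.0265  0.035 ]
cup_orange [0.6648 0.0422 0.035 ]
lever_pivot [ 0.6343 -0.1149  0.041 ]
device [ 0.6476 -0.0462  0.    ]
handle_grip [ 0.5357 -0.0561  0.085 ]
blue vial 117 (np.float64(190.0), np.float64(225.5)) (np.float64(189.7863247863248), np.float64(225.23076923076923)) [0.5606 0.2865 0.076 ] [0.5612 0.287  0.076 ]
orange vial 129 (np.float64(184.0), np.float64(294.0)) (np.float64(182.15503875968992), np.float64(294.31007751937983)) [0.4058 0.2951 0.076 ] [0.4051 0.2992 0.076 ]
blue cup 277 (np.float64(329.0), np.float64(189.0)) (np.float64(328.6245487364621), np.float64(188.54151624548737)) [ 0.649  -0.0295  0.055 ] [ 0.6501 -0.0286  0.055 ]
orange cup 277 (np.float64(299.0), np.float64(183.0)) (np.float64(299.2418772563177), np.float64(182.78339350180505)) [0.6637 0.0403 0.055 ] [0.6642 0.0397 0.055 ]
top [[327.7, 188.0], [298.2, 182.6], [341.6, 233.7], [189.4, 224.5], [180.5, 294.4]]
side [[365.0, 249.7], [353.2, 236.9], [335.9, 252.3], [274.9, 203.5], [222.7, 214.6]]
```

View pics/crop.png

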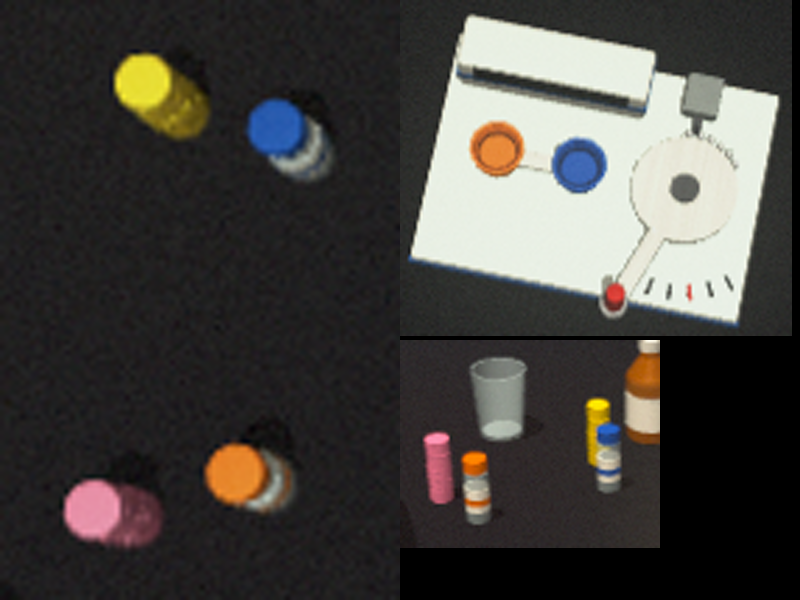

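The crop confirms the blue-capped vial right of yellow and the orange-capped one right of pink. Both cups are empty and the lever is at rest. I'll go to the orange vial first.

```bash
cat >> h.py <<'E'
def go(t,yaw=None):  # yaw: closing direction angle deg (mod 180)
    o=telemetry.get_obs();M=R.from_quat(o['tool_rot']).as_matrix()
    d=M.T@(np.array(t)-o['eef_pos'])/.15
    a=np.degrees(np.arctan2(M[1,1],M[0,1]));tr=0 if yaw is None else ((a-yaw+90)%180-90)/180
    print('t',round(o['clock'],2),'tcp',o['eef_pos'].round(4),'yaw',round(a,1),'rows',d.round(3),'turn',round(tr,3),'j',np.round(o['joint_pos'],2),'F',np.round(o['ft_force'],1),'w',round(o['grip_width'],4),'g',round(o['grasp_force'],1))
E
python3 -c "
from h import *
go((.405,.2995,.20),0)"
```

```text
t 1.3 tcp [0.169  0.4706 0.2533] yaw 70.2 rows [-1.866 -0.542  0.355] turn 0.39 j [ 1.23  0.24  0.01  1.34 -0.    1.57] F [ 1.   0.2 -0.3] w 0.0854 g 0.0
```

```bash
python3 -m creep '1 -0.93 -0.27 0.15 0; 1 -0.93 -0.27 0.15 0; 1 -0.93 -0.27 0.15 0; 1 -0.93 -0.27 0.15 0;1 -0.93 -0.27 0.15 0'; python3 -c "
from h import *
go((.405,.2995,.20),0)"
```

```text
clock: 1.92
eef_pos: [0.2863, 0.3857, 0.231]
tool_rot: [0.171, 0.985, 0.0, -0.0]
ft_force: [-0.5, -0.5, -0.5]
grip_width: 0.0856
grasp_force: 0.0
t 1.93 tcp [0.2863 0.3857 0.231 ] yaw 70.3 rows [-0.939 -0.274  0.206] turn 0.39 j [ 0.93  0.21 -0.09  1.27  0.    1.28] F [-0.5 -0.5 -0.5] w 0.0856 g 0.0
```

```bash
python3 -m creep '0.6 -0.4 -0.12 0.2 0.06; 0.6 -0.939 -0.274 0.5 0.39;0.6 -0.939 -0.274 0.5 0.39;0.6 -0.939 -0.274 0.5 0.39;0.6 -0.939 -0.274 0.5 0.39;0.6 -0.939 -0.274 0.5 0.39;0.6 -0.939 -0.274 0.5 0.39;0.6 -0.939 -0.274 0.5 0.39;0.6 -0.939 -0.274 0.5 0.39;0.6 -0.939 -0.274 0.5 0.39'
python3 - <<'E'
from h import *
go((.405,.2995,.05),0)
im=camera('wrist');cv2.imwrite('pics/w1.png',im[:,:,::-1])
print(camera_params('wrist'))
for t in('vial_orange','vial_blue'):print(t,[(np.round(d['at'],3).tolist(),round(d['conf'],2)) for d in spot_point(t,'wrist')])
E
```

```text
clock: 3.18
eef_pos: [0.4051, 0.2994, 0.1559]
tool_rot: [0.706, 0.708, 0.0, -0.0]
ft_force: [-0.2, 0.2, -0.4]
grip_width: 0.0515
grasp_force: 0.0
t 3.17 tcp [0.4051 0.2994 0.1559] yaw 0.1 rows [ 0.001 -0.001  0.706] turn 0.001 j [ 0.64  0.31 -0.16  1.1   0.    2.2 ] F [-0.2  0.2 -0.4] w 0.0515 g 0.0
{'camera_matrix': array([[371.64829954,   0.        , 315.09244435],
       [  0.        , 371.64829954, 240.09276302],
       [  0.        ,   0.        ,   1.        ]]), 'eye': array([0.40647382, 0.37840495, 0.27641514]), 'attitude': array([9.87661064e-01, 6.60855573e-04, 2.39162981e-04, 1.56605010e-01])}
vial_orange [([0.404, 0.3, 0.003], 0.67), ([0.393, 0.367, 0.003], 0.57), ([0.673, 0.382, -0.001], 0.41)]
vial_blue [([0.566, 0.288, -0.001], 0.76), ([0.584, 0.347, -0.002], 0.64)]
```

View pics/w1.png

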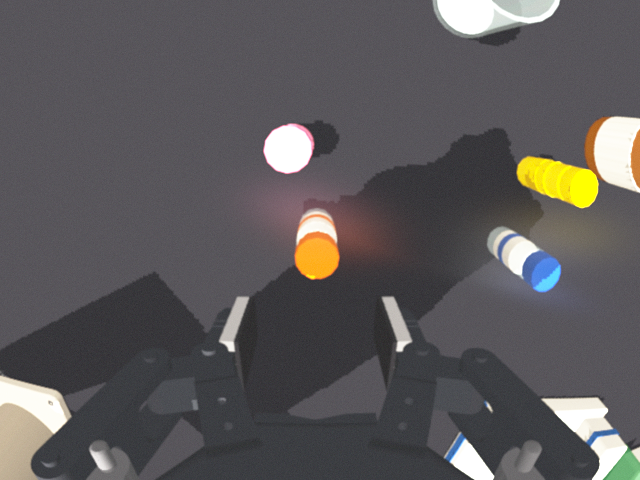

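Wrist view: the orange cap at (317,257) lies midway between the fingers (235 and 395), and pink is at (288,148), clear of them. The networks give (0.404, 0.300), so I descend and grip.

```bash
python3 -m creep '0.6 0 0 0.3 0;0.6 0 0 0.55 0;0.6 0 0 0.686 0;0.6 0 0 0.686 0;0.6 0 0 0.686 0;0 0 0 0.686 0;0 0 0 0.686 0;0 0 0 0.686 0;0 0 0 0.686 0;0 0 0 0.686 0;0 0 0 0.686 0'; python3 -c "
from h import *
go((.6645,.041,.19),0)"
```

```text
clock: 4.7
eef_pos: [0.4062, 0.2997, 0.0543]
tool_rot: [0.707, 0.707, 0.001, 0.0]
ft_force: [-1.0, -0.6, 6.1]
grip_width: 0.0244
grasp_force: 58.7
t 4.7 tcp [0.4062 0.2997 0.0543] yaw 0.0 rows [-1.725  1.723 -0.904] turn 0.0 j [ 0.64  0.43 -0.29  0.85  0.    2.21] F [-1.  -0.6  6.1] w 0.0244 g 58.7
```

```bash
python3 -m creep '0 0 0 -0.3 0;0 0 0 -0.6 0;0 -0.1 0.1 -0.9 0;0 -0.4 0.4 -0.9 0;0 -0.65 0.65 -0.9 0;0 -0.9 0.9 -0.9 0;0 -0.9 0.9 -0.9 0;0 -0.9 0.9 -0.9 0'; python3 -c "
from h import *
go((.6645,.041,.16),0)"
```

```text
clock: 5.7
eef_pos: [0.5398, 0.164, 0.1875]
tool_rot: [0.707, 0.707, -0.0, -0.0]
ft_force: [-0.1, 0.4, -0.2]
grip_width: 0.0246
grasp_force: 59.0
t 5.7 tcp [0.5398 0.164  0.1875] yaw 0.0 rows [-0.82   0.831  0.182] turn 0.0 j [0.29 0.4  0.06 1.23 0.   1.87] F [-0.1  0.4 -0.2] w 0.0246 g 59.0
```

```bash
python3 -m creep '0 -0.3 0.3 0.18 0;0 -0.6 0.6 0.18 0;0 -0.82 0.831 0.18 0;0 -0.82 0.831 0.18 0;0 -0.82 0.831 0.18 0'
python3 - <<'E'
from h import *
go((.6645,.041,.088),0)
im=camera('wrist');cv2.imwrite('pics/w2.png',im[:,:,::-1])
for t in('cup_blue','cup_orange','lever_pivot','device','handle_grip','vial_orange'):print(t,[(np.round(d['at'],4).tolist(),round(d['conf'],2)) for d in spot_point(t,'wrist')][:2])
E
```

```text
clock: 6.32
eef_pos: [0.6641, 0.0427, 0.1605]
tool_rot: [0.706, 0.708, -0.0, -0.001]
ft_force: [-0.2, 0.7, -1.1]
grip_width: 0.0245
grasp_force: 59.2
t 6.33 tcp [0.6641 0.0427 0.1605] yaw 0.1 rows [-0.011  0.003  0.483] turn 0.001 j [0.06 0.62 0.35 1.3  0.   1.63] F [-0.2  0.7 -1.1] w 0.0245 g 59.2
cup_blue []
cup_orange [([0.6651, 0.0381, 0.0353], 0.94)]
lever_pivot [([0.6332, -0.1161, 0.0424], 0.57)]
device []
handle_grip [([0.5388, -0.0557, 0.0822], 0.76)]
vial_orange [([0.6599, 0.04, 0.105], 0.63)]
```

View pics/w2.png

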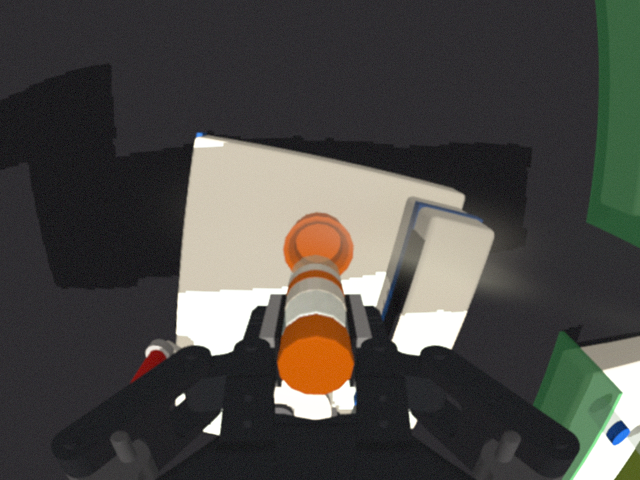

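```bash
cat >> h.py <<'E'
def wray(uv,z,p=None):
    p=p or camera_params('wrist');e,A=pose(p);K=np.array(p['camera_matrix'])
    v=(np.array(uv)-K[:2,2])/K[0,0];th=np.hypot(*v);d=A@np.array([*(v/th*np.sin(th)),np.cos(th)])
    return e+d*(z-e[2])/d[2]
E
python3 - <<'E'
from h import *
im=cv2.imread('pics/w2.png')
h=cv2.cvtColor(im,cv2.COLOR_BGR2HSV);m=(h[...,0]<18)&(h[...,1]>120);m[255:]=0
y,x=np.nonzero(m);k=np.hypot(x-319,y-248)<45;x,y=x[k],y[k]
print(x.min(),x.max(),y.min())
for u in((x.min(),247),(x.max(),247),(319,y.min())):print(wray(u,.055).round(4))
print('vial bottom-ish',wray((317,258),.107).round(4))
E
```

```text
284 352 213
[0.6461 0.0428 0.055 ]
[0.6902 0.0428 0.055 ]
[0.6687 0.0654 0.055 ]
vial bottom-ish [0.6672 0.0549 0.107 ]
```

Wrist view: the orange cup rim is at (319,248) and the vial foot at (317,258). Measured in the same image, they line up within about 1 mm. I'll lower it.

```bash
python3 -m creep '0 -0.002 0.004 0.15 0;0 -0.002 0.004 0.3 0;0 -0.002 0.004 0.4 0;0 -0.002 0.004 0.46 0;0 -0.002 0.004 0.47 0;0 -0.002 0.004 0.47 0'; python3 -c "
from h import *
go((.6645,.041,.0893),0)"
```

```text
clock: 7.42
eef_pos: [0.6662, 0.0409, 0.0911]
tool_rot: [0.707, 0.707, 0.0, 0.0]
ft_force: [0.1, 0.7, 0.4]
grip_width: 0.0249
grasp_force: 59.2
t 7.42 tcp [0.6662 0.0409 0.0911] yaw 0.0 rows [ 0.    -0.011  0.012] turn 0.0 j [ 0.06  0.67  0.25  1.15 -0.    1.63] F [0.1 0.7 0.4] w 0.0249 g 59.2
```

```bash
python3 -m creep '0 0 0 0.012 0;0 0 0 0.012 0;0.25 0 0 0.012 0;0.45 0 0 0.012 0;0.5 0 0 0.012 0;0.5 0 0 0.012 0;0.5 0 0 -0.3 0;0.5 0 0 -0.6 0;0.5 0.1 -0.05 -0.75 0;0.5 0.3 -0.1 -0.75 0'
python3 - <<'E'
from h import *
go((.5625,.287,.16),-10)
im=camera('wrist');cv2.imwrite('pics/w3.png',im[:,:,::-1])
print([(np.round(d['at'],4).tolist(),round(d['conf'],2)) for d in spot_point('vial_orange','wrist')][:3])
im=camera('top');print([(np.round(d['at'],4).tolist(),round(d['conf'],2)) for d in spot_point('vial_orange','top')][:3])
im=camera('side');cv2.imwrite('pics/s3.png',im[160:320,200:440,::-1]);print([(np.round(d['at'],4).tolist(),round(d['conf'],2)) for d in spot_point('vial_orange','side')][:3])
E
```

```text
clock: 8.68
eef_pos: [0.6522, 0.0854, 0.2062]
tool_rot: [0.708, 0.707, 0.002, 0.002]
ft_force: [-0.4, 0.4, -0.4]
grip_width: 0.0431
grasp_force: 0.0
t 8.68 tcp [0.6522 0.0854 0.2062] yaw -0.1 rows [ 1.343 -0.602  0.306] turn 0.055 j [ 0.13  0.58  0.39  1.38 -0.    1.7 ] F [-0.4  0.4 -0.4] w 0.0431 g 0.0
[([0.6681, 0.0393, 0.0351], 0.98)]
[([0.3932, 0.363, -0.0002], 0.5), ([0.653, -0.0257, 0.0354], 0.39), ([0.6666, 0.0446, 0.0373], 0.36)]
[([0.3901, 0.3645, 0.0018], 0.74), ([0.665, 0.0436, 0.0315], 0.65)]
```

View pics/w3.png

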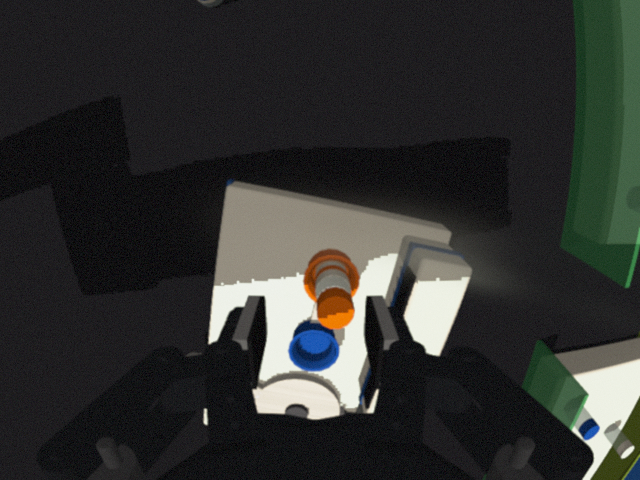

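Wrist view: the orange vial stands upright in its cup (cap (336,308), rim (331,278)). Next is blue.

```bash
python3 -m creep '0.6 0.3 -0.12 0 0;0.6 0.6 -0.25 0 0;0.6 0.9 -0.4 0 0;0.6 0.95 -0.42 0 0;0.6 0.95 -0.42 0 0' && python3 -m creep '0.6 0.39 -0.18 0.25 0.055;0.6 0.39 -0.18 0.3 0.055;0.6 0.39 -0.18 0.3 0.055;0.6 0.39 -0.18 0.3 0.055'
python3 - <<'E'
from h import *
im=camera('wrist')
for t in ('vial_blue','cup_blue'):print([(np.round(d['at'],4).tolist(),round(d['conf'],2)) for d in spot_point(t,'wrist')][:3])
h=cv2.cvtColor(np.ascontiguousarray(im),cv2.COLOR_RGB2HSV)
m=((h[...,0]>98)&(h[...,0]<130)&(h[...,1]>130)&(h[...,2]>80)).astype(np.uint8)
n,l,s,c=cv2.connectedComponentsWithStats(m)
for i in range(1,n):
    if s[i,4]>150:print(s[i],c[i].round(),wray(c[i],.076).round(4))
go((.5625,.287,.054),-10)
E
```

```text
clock: 9.6
eef_pos: [0.5878, 0.2281, 0.2027]
tool_rot: [0.707, 0.707, -0.0, 0.0]
ft_force: [0.8, 0.4, -0.3]
grip_width: 0.0512
grasp_force: 0.0
clock: 10.1
eef_pos: [0.5619, 0.2855, 0.1586]
tool_rot: [0.766, 0.643, 0.001, 0.0]
ft_force: [-0.1, -0.3, -0.6]
grip_width: 0.051
grasp_force: 0.0
[([0.582, 0.3469, -0.0013], 0.84), ([0.5643, 0.2864, 0.0012], 0.56)]
[]
[ 292  230   45   46 1594] [314. 253.] [0.5639 0.2909 0.076 ]
t 10.25 tcp [0.5618 0.2859 0.1591] yaw -10.0 rows [0.007 0.002 0.7  ] turn 0.0 j [ 0.47  0.55  0.22  1.24 -0.    2.22] F [-0.3 -0.1 -0.5] w 0.0512 g 0.0
```

```bash
python3 -m creep '0.6 0.008 0.006 0.3 0;0.6 0.008 0.006 0.55 0;0.6 0.008 0.006 0.7 0;0.6 0.008 0.006 0.7 0;0.6 0.008 0.006 0.7 0;0 0.008 0.006 0.7 0;0 0.008 0.006 0.7 0;0 0.008 0.006 0.7 0;0 0.008 0.006 0.7 0;0 0.008 0.006 0.7 0' && python3 -m creep '0 0 0 -0.3 0;0 0 0 -0.6 0;0 0 0 -0.9 0;0 -0.3 0 -0.9 0;0 -0.6 0 -0.9 0;0 -0.9 0.05 -0.9 0;0 -0.95 0.05 -0.9 0;0 -0.95 0.05 -0.9 0'; python3 -c "
from h import *
go((.6525,-.027,.165),0)"
```

```text
clock: 11.5
eef_pos: [0.5627, 0.2884, 0.0547]
tool_rot: [0.765, 0.644, 0.002, 0.0]
ft_force: [-0.4, 0.2, 6.6]
grip_width: 0.0249
grasp_force: 58.8
clock: 12.5
eef_pos: [0.5446, 0.1459, 0.188]
tool_rot: [0.766, 0.643, 0.0, -0.0]
ft_force: [-0.5, 0.2, -0.3]
grip_width: 0.0248
grasp_force: 58.9
t 12.5 tcp [0.5446 0.1459 0.188 ] yaw -9.9 rows [-1.012  0.907  0.153] turn -0.055 j [0.26 0.4  0.06 1.23 0.   2.01] F [-0.5  0.2 -0.3] w 0.0248 g 58.9
```

```bash
python3 -m creep '0 -0.3 0.2 0 0;0 -0.6 0.45 0 0;0 -0.85 0.7 0 0;0 -0.985 0.907 0 0;0 -0.985 0.907 0 0;0 -0.985 0.907 0.1 0;0 -0.985 0.907 0.1 0'
python3 - <<'E'
from h import *
go((.653,-.027,.0905),-10)
im=camera('wrist');cv2.imwrite('pics/w4.png',im[:,:,::-1])
for t in('cup_blue','vial_blue','handle_grip','lever_pivot'):print(t,[(np.round(d['at'],4).tolist(),round(d['conf'],2)) for d in spot_point(t,'wrist')][:2])
E
```

```text
clock: 13.38
eef_pos: [0.6515, -0.0209, 0.1706]
tool_rot: [0.764, 0.645, -0.002, -0.002]
ft_force: [0.3, -0.2, -0.4]
grip_width: 0.0245
grasp_force: 59.0
t 13.38 tcp [ 0.6515 -0.0209  0.1706] yaw -9.7 rows [-0.038  0.019  0.534] turn 0.002 j [-0.03  0.59  0.32  1.3   0.    1.71] F [ 0.3 -0.2 -0.4] w 0.0245 g 59.0
cup_blue [([0.6495, -0.0293, 0.0392], 0.74)]
vial_blue [([0.6537, -0.0255, 0.1125], 0.55)]
handle_grip [([0.5369, -0.0529, 0.0831], 0.71)]
lever_pivot []
```

View pics/w4.png

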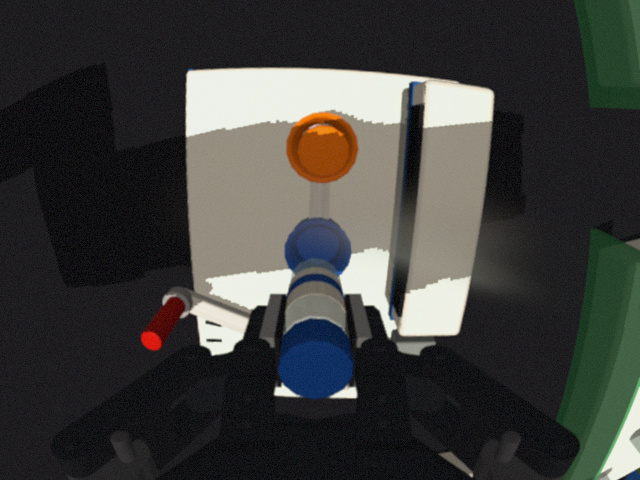

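Run:
```python
from h import *
go((.653,-.027,.0905),-10)
p=camera_params('wrist')
a=np.array([wray(u,.055,p)[:2] for u in((284,249),(351,249),(318,217))])
o=telemetry.get_obs();M=R.from_quat(o['tool_rot']).as_matrix()
print('rim in tool xy mm',((a-o['eef_pos'][:2])@M[:2,:2]*1e3).round(1))
zb=o['eef_pos'][2]-.0547
b=np.array([wray(u,zb,p)[:2] for u in((291,274),(344,274),(316,261))])
print('foot',((b-o['eef_pos'][:2])@M[:2,:2]*1e3).round(1))
```

```text
t 13.62 tcp [ 0.6534 -0.022   0.1735] yaw -9.8 rows [-0.033  0.003  0.553] turn 0.001 j [-0.03  0.59  0.32  1.31  0.    1.71] F [ 0.7  0.  -0.1] w 0.0248 g 59.0
rim in tool xy mm [[ -4.7 -19.6]
 [ -4.8  26.2]
 [ 17.8   3.5]]
foot [[  4.1 -10.8]
 [  4.1  16.4]
 [ 11.3   2. ]]
```

The foot is about 4 mm off the rim centre along tool x, so I'll correct that and lower it.

```bash
python3 -m creep '0 -0.03 0.003 0.1 0;0 -0.03 0.003 0.25 0;0 -0.03 0.003 0.4 0;0 -0.03 0.003 0.5 0;0 -0.03 0.003 0.55 0;0 -0.03 0.003 0.55 0;0 -0.03 0.003 0.55 0'; python3 -c "
from h import *
go((.653,-.027,.0897),-10)"
```

```text
clock: 14.5
eef_pos: [0.6536, -0.0272, 0.0909]
tool_rot: [0.765, 0.644, 0.001, 0.0]
ft_force: [-0.2, 0.2, 0.1]
grip_width: 0.0246
grasp_force: 58.9
t 14.5 tcp [ 0.6536 -0.0272  0.0909] yaw -9.9 rows [ 0.001 -0.004  0.008] turn 0.001 j [-0.04  0.65  0.2   1.13  0.    1.7 ] F [-0.2  0.2  0.1] w 0.0246 g 58.9
```

```bash
python3 -m creep '0 0 0 0.008 0;0.25 0 0 0.008 0;0.45 0 0 0.008 0;0.5 0 0 0.008 0;0.5 0 0 0.008 0;0.5 0 0 -0.3 0;0.5 0 0 -0.6 0;0.5 0 -0.15 -0.65 0;0.5 -0.2 -0.5 -0.65 0;0.5 -0.25 -0.78 -0.65 0;0.5 -0.25 -0.78 -0.65 0;0.5 -0.25 -0.78 -0.65 0'
python3 - <<'E'
from h import *
go((.5365,-.0555,.16),-10)
im=camera('wrist');cv2.imwrite('pics/w5.png',im[:,:,::-1])
for t in('vial_blue','vial_orange','cup_blue','handle_grip','lever_pivot'):print(t,[(np.round(d['at'],4).tolist(),round(d['conf'],2)) for d in spot_point(t,'wrist')][:2])
E
```

```text
clock: 16.0
eef_pos: [0.5323, -0.0442, 0.1886]
tool_rot: [0.765, 0.644, 0.001, 0.001]
ft_force: [0.6, -0.9, 0.2]
grip_width: 0.0425
grasp_force: 0.0
t 16.0 tcp [ 0.5323 -0.0442  0.1886] yaw -9.9 rows [-0.07  0.04  0.19] turn 0.001 j [-0.08  0.34 -0.03  1.2   0.    1.66] F [ 0.6 -0.9  0.2] w 0.0425 g 0.0
vial_blue [([0.6544, -0.0301, 0.0341], 0.63)]
vial_orange [([0.6679, 0.0378, 0.0361], 0.76)]
cup_blue [([0.6502, -0.0303, 0.0394], 0.74)]
handle_grip [([0.5374, -0.0542, 0.0836], 0.64), ([0.6517, -0.0282, 0.0405], 0.43)]
lever_pivot [([0.6331, -0.1143, 0.0394], 0.9)]
```

View pics/w5.png

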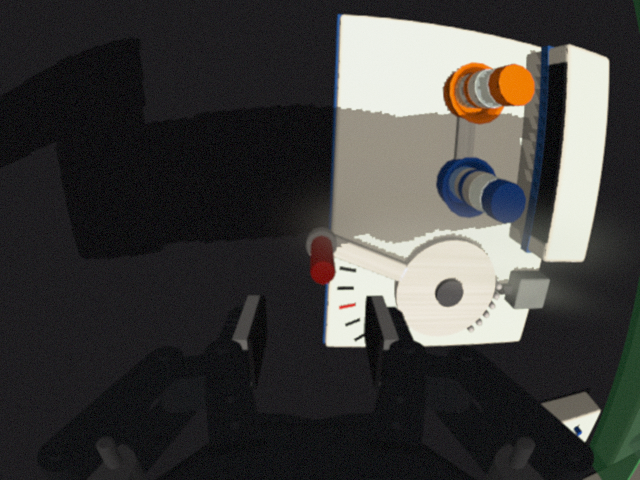

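Wrist view: both vials stand in their cups, with blue's rim at (465,187) and orange's at (475,93). The lever is at rest, and the handle top is at (322,272).

Run:
```python
from h import *
p=camera_params('wrist');o=telemetry.get_obs()
print('handle top',wray((322,271),.101,p).round(4),'foot collar',wray((320,242),.049,p).round(4),'pivot',wray((449,292),.05,p).round(4))
f=lambda s:np.concatenate([dev(s,D[k])[:2]-q for k,q in(('cup_blue',(.653,-.027)),('cup_orange',(.6665,.0415)),('lever_pivot',(.6335,-.1148)),('handle_grip',(.5372,-.0548)))])
s=least_squares(f,[.648,-.046,-.19]).x;print(s,(f(s)*1e3).round(1))
P=dev(s,D['lever_pivot'])[:2];H=dev(s,D['handle_grip'])[:2];print('P',P,'H',H,np.hypot(*(H-P)),np.degrees(np.arctan2(*(H-P)[::-1])))
go((*H,.14),-31)
```

```text
handle top [ 0.5364 -0.0525  0.101 ] foot collar [ 0.5361 -0.0512  0.049 ] pivot [ 0.6319 -0.1108  0.05  ]
[ 0.6485149  -0.04651362 -0.20651793] [-0.4  0.1  0.5  0.1  0.7 -0.2 -0.7  0.1]
P [ 0.63416119 -0.11502618] H [ 0.53645317 -0.05470917] 0.11482595525402775 148.31217969384412
t 16.3 tcp [ 0.5322 -0.044   0.1877] yaw -9.8 rows [-0.065  0.04   0.318] turn 0.118 j [-0.08  0.34 -0.03  1.2  -0.    1.66] F [-0.4  0.1  0.1] w 0.0425 g 0.0
```

```bash
python3 -m creep '0.5 -0.062 0.04 0.1 0.059;0.5 -0.062 0.04 0.25 0.118;0.5 -0.062 0.04 0.25 0.118;0.5 -0.062 0.04 0.25 0.118;0.5 -0.062 0.04 0.45 0.118;0.5 -0.062 0.04 0.6 0.118;0.5 -0.062 0.04 0.665 0.118;0.5 -0.062 0.04 0.665 0.118;0.5 -0.062 0.04 0.665 0.118'; python3 -c "
from h import *
go((.5365,-.0545,.088),-31)"
```

```text
clock: 17.42
eef_pos: [0.5367, -0.0544, 0.0894]
tool_rot: [0.871, 0.492, 0.001, 0.001]
ft_force: [0.2, 0.1, -0.2]
grip_width: 0.0431
grasp_force: 0.0
t 17.43 tcp [ 0.5367 -0.0544  0.0894] yaw -31.1 rows [-0.001 -0.     0.009] turn -0.0 j [-0.1   0.44 -0.16  0.97  0.    2.01] F [ 0.2  0.1 -0.2] w 0.0431 g 0.0
```

```bash
python3 -m creep '0.3 0 0 0.005 0;0 0 0 0.005 0;0 0 0 0.005 0;0 0 0 0.005 0;0 0 0 0.005 0;0 0 0 0.005 0'
python3 - <<'E'
from h import *
o=telemetry.get_obs();go((.5365,-.0545,.088),-31)
M=R.from_quat(o['tool_rot']).as_matrix();P=np.array([.6342,-.1150])
print('F tool',(M.T@o['ft_force']).round(1))
v=o['eef_pos'][:2]-P;print('r',np.hypot(*v))
v=v/np.hypot(*v)*.115
for a in(.2,.4,.6):
    c,s=np.cos(a),np.sin(a);d=np.array([[c,-s],[s,c]])@v-v
    print(a,(M[:2,:2].T@d/.15).round(3),'turn',round(-np.degrees(a)/180,4))
E
```

```text
clock: 18.18
eef_pos: [0.5356, -0.054, 0.0882]
tool_rot: [0.871, 0.492, 0.0, -0.0]
ft_force: [-2.3, 1.3, 6.3]
grip_width: 0.0143
grasp_force: 58.4
t 18.18 tcp [ 0.5356 -0.054   0.0882] yaw -31.1 rows [0.    0.007 0.001] turn -0.0 j [-0.1   0.44 -0.16  0.97  0.    2.01] F [-2.3  1.3  6.3] w 0.0143 g 58.4
F tool [-0.1 -2.7 -6.3]
r 0.11597392532388713
0.2 [-0.152  0.013] turn -0.0637
0.4 [-0.299  0.057] turn -0.1273
0.6 [-0.434  0.129] turn -0.191
```

```bash
python3 -m creep '0 -0.038 0.001 0.005 -0.016;0 -0.077 0.003 0.005 -0.032;0 -0.115 0.008 0.005 -0.048;0 -0.152 0.013 0.005 -0.064;0 -0.152 0.013 0.005 -0.064;0 -0.19 0.022 0.005 -0.08;0 -0.227 0.032 0.005 -0.096;0 -0.264 0.044 0.005 -0.112;0 -0.299 0.057 0.005 -0.127;0 -0.299 0.057 0.005 -0.127;0 -0.299 0.057 0.005 -0.127'
cat >> h.py <<'E'
def lev():
    o=telemetry.get_obs();P=np.array([.6342,-.1150]);v0=np.array([.5356,-.054])-P;v=o['eef_pos'][:2]-P
    a=np.arctan2(v0[0]*v[1]-v0[1]*v[0],v0@v)
    M=R.from_quat(o['tool_rot']).as_matrix();print('lever',a.round(4),'r',np.hypot(*v).round(4),'Ft',(M.T@o['ft_force']).round(1),'w',o['grip_width'].round(4))
    v0=v0/np.hypot(*v0)*.115
    c,s=np.cos(.6),np.sin(.6);t=P+np.array([[c,-s],[s,c]])@v0
    go((*t,.0882),-31.1+34.4)
E
python3 -c "
from h import *
lev()"
```

```text
clock: 19.55
eef_pos: [0.5195, -0.0961, 0.088]
tool_rot: [0.756, 0.655, 0.001, -0.001]
ft_force: [-3.9, 4.3, 10.9]
grip_width: 0.0143
grasp_force: 59.2Traceback (most recent call last):
  File "<string>", line 3, in <module>
    lev()
    ~~~^^
  File "h.py", line 35, in lev
    M=R.from_quat(o['tool_rot']).as_matrix();print('lever',a.round(4),'r',np.hypot(*v).round(4),'Ft',(M.T@o['ft_force']).round(1),'w',o['grip_width'].round(4))
                                                                                                                                      ^^^^^^^^^^^^^^^^^^^^^
AttributeError: 'float' object has no attribute 'round'
```

```bash
sed -i "s/o\['grip_width'\].round(4))/round(o['grip_width'],4))/" h.py; python3 -c "
from h import *
lev()"
```

```text
lever 0.3903 r 0.1162 Ft [  3.7  -4.5 -10.9] w 0.0143
t 19.55 tcp [ 0.5195 -0.0961  0.088 ] yaw -8.2 rows [-0.16   0.022 -0.002] turn -0.064 j [-0.18  0.43 -0.19  0.96  0.    1.53] F [-3.9  4.3 10.9] w 0.0143 g 59.2
```

```bash
python3 -m creep '0 -0.04 0 0 -0.016;0 -0.08 0.004 0 -0.032;0 -0.12 0.01 0 -0.048;0 -0.155 0.018 0 -0.064;0 -0.155 0.018 0 -0.064;0 -0.155 0.018 0 -0.064;0 -0.155 0.018 0 -0.064'
python3 - <<'E'
from h import *
lev()
im=camera('wrist');a=im[180:420,220:540]
for t in('cup_blue','cup_orange','vial_blue','vial_orange'):print(t,[(np.round(d['at'],4).tolist(),round(d['conf'],2)) for d in spot_point(t,'wrist')][:2])
t=camera('top');o=np.zeros((600,800,3),np.uint8)
o[:480,:640]=im;c=cv2.resize(t[130:250,265:405],None,fx=2.5,fy=2.5,interpolation=2);o[300:600,450:800]=c
cv2.imwrite('pics/w6.png',o[:,:,::-1])
E
```

```text
clock: 20.42
eef_pos: [0.518, -0.1195, 0.088]
tool_rot: [0.686, 0.727, 0.0, -0.001]
ft_force: [-7.5, 4.4, 11.9]
grip_width: 0.0145
grasp_force: 59.4
lever 0.5928 r 0.1163 Ft [  4.9  -7.2 -11.9] w 0.0145
t 20.43 tcp [ 0.518  -0.1195  0.088 ] yaw 3.3 rows [-0.006  0.008 -0.001] turn 0.0 j [-0.23  0.43 -0.18  0.96  0.    1.29] F [-7.5  4.4 11.9] w 0.0145 g 59.4
cup_blue [([0.6512, -0.0289, 0.0643], 0.88)]
cup_orange [([0.6671, 0.0419, 0.0581], 0.59)]
vial_blue [([0.6575, -0.0309, 0.0574], 0.57)]
vial_orange [([0.6656, 0.0407, 0.0602], 0.84)]
```

View pics/w6.png

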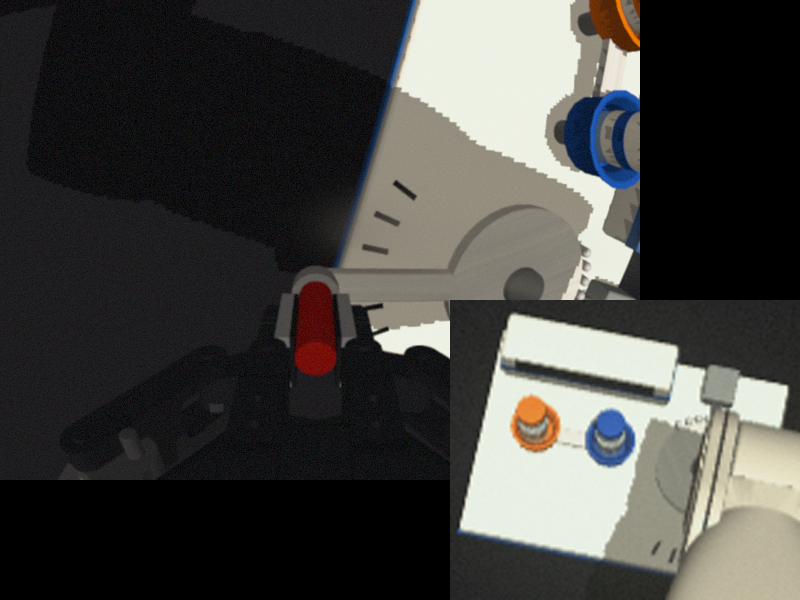

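Wrist view: three ticks (rest, 1, 2) show above the lever arm at (405,190), (387,218) and (375,249). Two (4, 5) show below it near (372,308), so the red third tick is under the arm. Lever angle is about 0.59 rad, the cup floors are up about 24 mm, and both vials are upright. The handle is still gripped, so I'm handing in.

```bash
python3 -c "
from workcell import *
print(ticket.job_done())"
```

```text
the job is handed in; nothing more can be done
None
```

The job is handed in at about 20 s of the 64 s: blue- and orange-capped vials released in their matching cups, lever advanced to the third click (about 0.59 rad, red tick under the arm) and still held; the white-capped vial and the other bench items were not touched.

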